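# Switch the kettle on

## Robot

A 6-joint arm with a two-finger parallel gripper is mounted at the origin on the work surface. World frame = base frame: x ahead of the robot, y to its left, z up, the work surface at z = 0. Lengths are in m, angles in rad, forces in N, time in s.
With the tool pointing down it reaches from about 0.35 to 0.975 m from the base axis. Payload 4.9 kg.
Tool frame: the origin (TCP) lies midway between the tips of the shut fingers; the grasp point (between the pads) lies 19 mm behind it (ctrl.hold_point_z is the distance from the TCP to the grasp point, in m); z points along the fingers, y is the line along which they close (so a half turn about z gives the same grasp; the last joint's range is limited). The gripper opens to 85 mm and grips with 20 to 120 N. Pads are 22 mm wide; open, the fingers measure 114 mm over their backs; the gripper's body (76 mm by 85 mm) begins 54 mm behind the grasp point. The pads swing forward as they close: fully open they stand 13 mm farther back than shut.
Start: joints at [1.095, 0.053, 1.613, -0, 1.476, -0.119], TCP at [0.218, 0.586, 0.231] pointing down, gripper open.
Joint ranges: [-3.01, 3.01], [-1.01, 2.22], [0.06, 2.58], [-1.02, 4.17], [0.09, 2.62], [-3.14, 3.14]. Speed limits (rad/s): [2.57, 2.57, 3.14, 3.14, 3.14, 3.14].

## Interface

Orientations are given as a rotation vector (axis times angle).
In Python, from station import status, viewer, finish_job, ctrl gives the robot as it stands.
- The arm moves only by the shell command python3 -m jog 'ROWS' [FORCE]. ROWS is JSON, a list of rows, each a list of 7 numbers: the turn, a rotation vector about the tool's x, y, z each as a share of 5 degrees, from -1 to 1, then the shift along the tool's x, y, z each as a share of 30 mm, from -1 to 1, then the opening, from -1 (shut) to 1 (fully open). A call has 1 to 5 rows; each row shifts and turns the commanded pose from where the row before left it, along the tool's axes as they then stand; what a row does not reach is not made up. A row lasts 1/8 s, in which the tool goes at most 62.5 mm and 10.7 degrees, less where a joint would pass 70% of its speed; a pose out of reach is approached as far as the arm can. A call with a number of a shift or a turn outside -1 to 1 is refused whole. A call with a gripper value outside its range is refused whole. The fingers move at their own pace and stop on an object; FORCE is the grip in N (left out, the last holds). Time passes only in rows, so rows that do not move let the fingers close. It gives the time, the measured TCP pose, the force, the opening and the grip force at its end, in the units of the state.
- status.get_obs(): the state, without advancing time (a new reading comes with each control period).
- viewer.get_image(name): name is "scene" or "top" or "wrist"; returns a dict with "img" (384x512x3 uint8, red, green, blue), "fovy" (degrees; the focal length in pixels is half the picture's height over the tangent of half this angle, whatever the lens; pixels are square), "cx", "cy" (the principal point, pixels), "distortion" ([k1, k2, p1, p2, k3] as OpenCV has them; the pictures are not rectified), "rvec" (rotation vector, rad) and "tvec" (3), from world to camera coordinates, as OpenCV has them. Camera axes: x right, y down, z forward; pixel columns grow to the right and rows downward; lengths in m; the calibration is good to about 2 mm. A picture is of the moment at which its call begins. There is no depth.
- finish_job(): hands the job in; it is judged then, once.
The state is a dict: "t": time; "q": joint angles; "dq": joint speeds; "effort": joint torques, N m; "tool_pos": TCP position; "tool_rot": TCP orientation; "contact_force": force on the tool from outside, world axes, zero at the start; "wrist_torque": the same for the moment, N m; "opening": finger opening in m; "grip_force": force on a finger pad.
Only numpy, scipy, OpenCV 4.12 (cv2) and the standard library are available. Lean on these libraries where they do the work, as an engineer would, in place of code of your own. Each camera call takes 0.05 s, during which the arm holds its last target. There are 200 camera calls.

## Task

Set the kettle going, only touching and pressing with closed fingers: press its open lid down shut, then switch on the wide rocker of the three-gang switch plate by pressing its raised half fully down, and only after that press the thumb switch on top of the kettle's handle fully down. Leave the two narrow rockers off and the mug, jar and soap bottle alone, do not lift or tip the kettle off its dock, and finish clear of everything.

Things in the scene. Friction and masses are not known exactly. Their poses are not given: they have to be found in the camera images.
- kettle: Cordless steel kettle with black handle and lid, about 0.9 kg, standing loose in its dock. Origin: centre of its underside, z up. Its handle points along its own -x, its spout along +x. Body 148 mm across at the foot, 106 mm at the mouth, mouth at z = 181 mm. The handle's flat top housing (46 long by 32 wide) spans x = -111 to -65 mm, top at z = 173 mm; the handle reaches out to x = -130 mm.
- lid (a joint): Kettle lid, a disc 104 mm across, 9 mm thick. Angle in rad: 0 shut, at most 1.2; starts 0.45 to 0.95. Hinge line along the kettle's y at x = -51, z = 181 mm in the kettle frame (handle side); the spout-side edge is raised. Stiff hinge (0.08 N m friction), stays where left. Shut, its top is at z = 190 mm in the kettle frame. Pressed straight down over the kettle's axis it closes with 2 to 5 N.
- lid_edge (a point): Point on the lid's top face at its free edge on the spout side (102 mm from the hinge line); moves with the lid.
- kettle_switch (a joint): Grey thumb switch on top of the handle. Travel in m: 0 up (off), 0.006 fully down (on). Needs about 3 N straight down and stays where it is left (friction, no spring). When fully down it still stands 4 mm proud of the handle.
- kettle_switch_top (a point): Centre of the thumb switch's top face, 30 mm (kettle x) by 26 mm (kettle y); in the kettle frame x = -90 mm, y = 0, z = 183 mm when up.
- dock: Fixed round black power dock, 172 mm across; its floor is at z = 12 mm and an 18 mm high rim with 158 mm inner width keeps the kettle's foot in place. Origin: centre of its underside.
- switch_plate: Fixed steel plate with grey modules and white rockers, 112 (x) by 186 (y) by 12 mm high. Carries three modules, each 96 by 55 by 6 mm, side by side along its y at -58, 0 and +58 mm, in any order; module tops at z = 18 mm. Origin: centre of its underside. Its x axis runs along the rockers' length; all raised halves are on its -x side.
- rocker_wide (a joint): The wide rocker, 64 mm long (plate x) by 44 mm wide (plate y), 6 mm thick. Angle in rad: 0 off (the -x half is raised), 0.28 fully on (the -x half is down, the +x half raised). It pivots across its middle, 21.5 mm above the worktop. Needs about 3 N pressed 20 mm from the pivot and stays where it is left (friction, no spring).
- rocker_wide_press (a point): Point on the wide rocker's top face in the middle of its raised (-x) half, 20 mm from the pivot; it drops 5.6 mm when the rocker is switched fully on, and moves hardly at all sideways.
- rocker_narrow1 (a joint): A narrow rocker, 64 by 16 mm, otherwise like the wide one; 0 off, 0.28 on. To be left off.
- rocker_narrow2 (a joint): The other narrow rocker, 64 by 16 mm; 0 off, 0.28 on. To be left off.
- mug: White mug, 80 mm across, 92 mm high, loose, with a handle along its own +y. Origin: centre of its underside.
- jar: Glass jar with a steel cap, 64 mm across, 95 mm high, loose. Origin: centre of its underside.
- soap: Green soap bottle, 60 mm across, 190 mm high, loose. Origin: centre of its underside.
There are look-alikes about, which are no part of the job. There is more than one size of the kettle; the job needs the middle-sized.

How it is judged:
By the outcome, as a careful person would: the job done as asked, in the order asked, and still so for the second after the job is handed in, with the robot touching nothing.
It also fails if it takes over 54 s, if anything falls off the work surface, if the arm or the gripper's body presses on something with over 40 N, if the wrist force passes 120 N, or if a joint passes its speed limit or range.

## Working session

There is one attempt and no reset: what is moved stays moved. The work goes in short steps, Python scripts to look and compute and a shell command to move; the robot and the scene stay as the last step left them, time stands still between calls to the robot, and variables do not carry over. Pictures are saved under pics/ and viewed, at most 10 in all, crops included, and the job is handed in when it is done.

```bash
mkdir -p pics; ls; python3 - <<'E'
from station import status, viewer, ctrl
import cv2,pickle,numpy as np
d={}
for n in("scene","top"):
    d[n]=viewer.get_image(n); cv2.imwrite(f"pics/{n}0.png",cv2.resize(d[n]["img"][...,::-1],(800,600)))
    i=d[n];R=cv2.Rodrigues(np.array(i["rvec"]))[0];print(n,i["fovy"],i["cx"],i["cy"],i["distortion"],-R.T@np.array(i["tvec"]),R[2])
pickle.dump(d,open("d0.pkl","wb"))
o=status.get_obs();print(o["t"],o["tool_pos"],o["tool_rot"],o["contact_force"])
E
```

```text
pics
scene 49.770716531211335 246.9546652732835 202.03274800246032 [-0.03916027  0.          0.          0.          0.        ] [ 1.31599698 -0.39137138  0.81413826] [-0.70200928  0.40731435 -0.58419003]
top 44.28638404841559 250.54517676507345 190.99144094475326 [-0.17280697  0.          0.          0.          0.        ] [0.22307623 0.04628761 1.61479121] [ 1.90945626e-01 -3.79028696e-04 -9.81600542e-01]
0.1 [0.2180072  0.58514369 0.23018243] [-5.57359652e-01 -3.09118988e+00  2.77777110e-03] [0.82474963 0.07145777 0.08649757]
```

View pics/scene0.png

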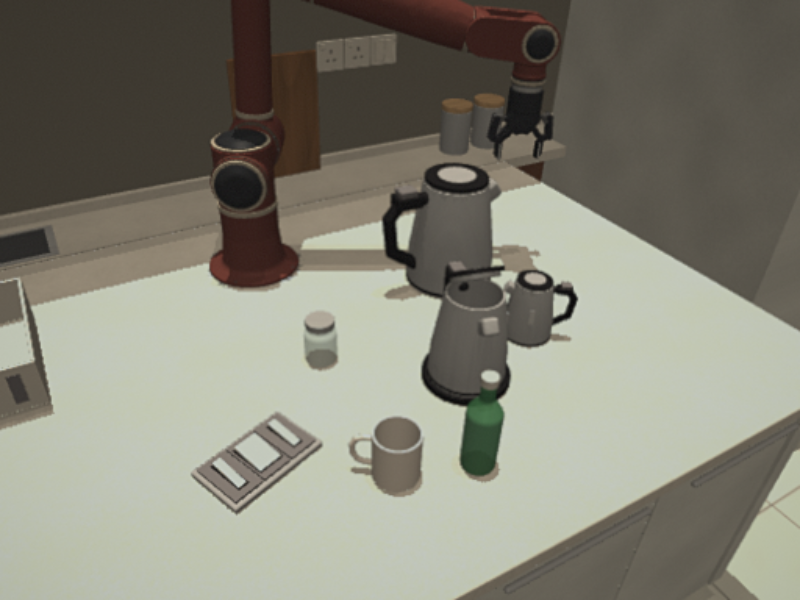

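View pics/top0.png

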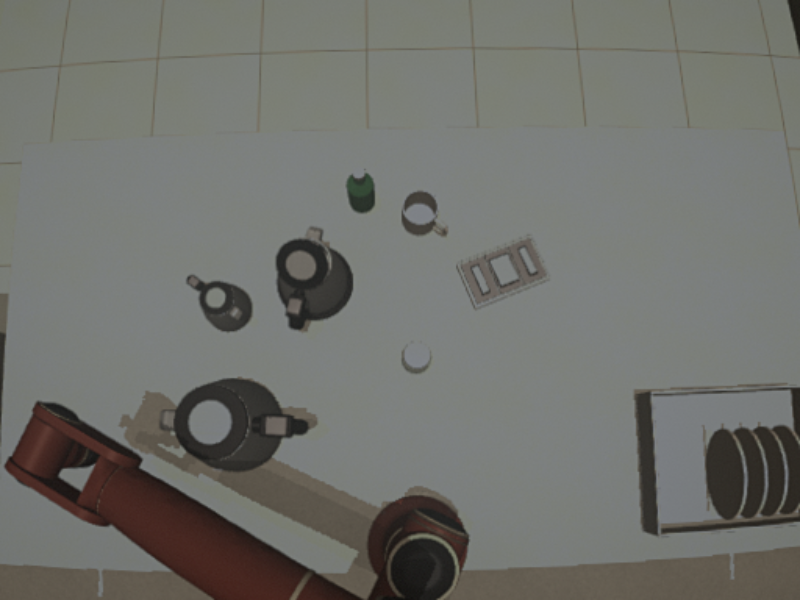

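The pictures show three kettles, at these top-view pixels:
- Large: (225,425).
- Small: (222,303), with no dock.
- Middle: (312,280), standing in the black dock with its lid open.

The middle one fits the description. The plate is at top (503,270), with the wide rocker in the middle module. Next is one enlarged composite crop to confirm.

```bash
python3 - <<'E'
import cv2,pickle,numpy as np
d=pickle.load(open("d0.pkl","rb"))
T=d["top"]["img"][...,::-1];S=d["scene"]["img"][...,::-1]
def c(I,x,y,w,h): return cv2.resize(np.clip(I[y:y+h,x:x+w].astype(float)*1.5,0,255).astype(np.uint8),(400,300),interpolation=cv2.INTER_CUBIC)
a=np.vstack([np.hstack([c(T,155,135,100,75),c(T,282,140,80,60)]),np.hstack([c(S,240,155,132,99),c(S,115,255,100,75)])])
cv2.imwrite("pics/crop1.png",a)
E
```

```text
(no output)
```

View pics/crop1.png

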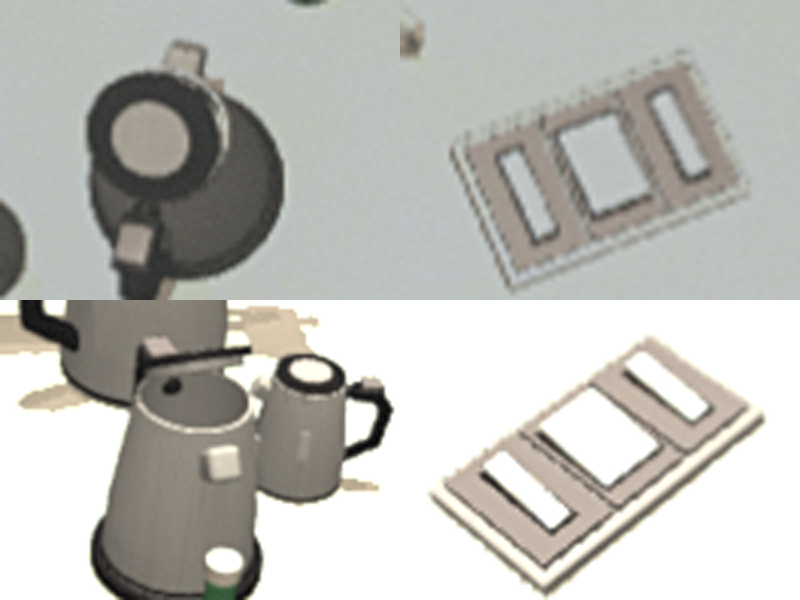

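The crop confirms it. The middle kettle is in the dock with its lid open, and its grey switch is at top ≈ (189,195) and scene ≈ (291,171). The wide rocker is the middle module, and the raised ends appear to face the robot. Now the measurements.

```bash
cat > h.py <<'E'
import cv2,pickle,numpy as np
from scipy.optimize import least_squares
def cam(i):
    f=i["img"].shape[0]/2/np.tan(np.radians(i["fovy"])/2)
    K=np.array([[f,0,i["cx"]],[0,f,i["cy"]],[0,0,1.]]);R=cv2.Rodrigues(np.array(i["rvec"]))[0]
    return K,np.array(i["distortion"],float),R,np.array(i["tvec"]).ravel()
def ray(i,p):
    K,D,R,t=cam(i);u=cv2.undistortPoints(np.array(p,float).reshape(-1,1,2),K,D)[:,0]
    return -R.T@t,np.c_[u,np.ones(len(u))]@R
def onz(i,p,z):
    C,d=ray(i,p);return C+d*((z-C[2])/d[:,2])[:,None]
def proj(i,P):
    K,D,R,t=cam(i);return cv2.projectPoints(np.array(P,float).reshape(-1,1,3),R,t,K,D)[0][:,0]
def circ(P,r): 
    return least_squares(lambda c:np.hypot(*(P[:,:2]-c).T)-r,P[:,:2].mean(0),loss="soft_l1",f_scale=.002)
def tri(a,p,b,q):
    (C,d),(E,e)=ray(a,p),ray(b,q);d=d[0]/np.linalg.norm(d);e=e[0]/np.linalg.norm(e)
    s=np.linalg.lstsq(np.c_[d,-e],E-C,rcond=None)[0];A,B=C+s[0]*d,E+s[1]*e
    return (A+B)/2,np.linalg.norm(A-B)
E
python3 - <<'E'
from h import *
d=pickle.load(open("d0.pkl","rb"));T,S=d["top"],d["scene"]
def comps(i,m,box,amin=8):
    x,y,w,h=box;M=np.zeros(m.shape,np.uint8);M[y:y+h,x:x+w]=m[y:y+h,x:x+w]
    n,l,s,c=cv2.connectedComponentsWithStats(M);return [(l==k,s[k],c[k]) for k in range(1,n) if s[k,4]>=amin]
# modules: brownish (r>b)
t=T["img"].astype(int);s=S["img"].astype(int)
m=((t[...,0]-t[...,2])>3)
for M,st,c in comps(T,m,(282,140,80,60),40):print("T brown",st,c.round(1))
for M,st,c in comps(T,m,(175,150,35,60)):print("T kettle brown",st,c.round(1))
m2=((s[...,0]-s[...,2])>3)&(s.sum(2)<600)
for M,st,c in comps(S,m2,(275,160,35,30)):print("S brown",st,c.round(1))
for b,i in((T,"T"),):
    M=m[140:200,282:362].astype(np.uint8);M=cv2.morphologyEx(M,cv2.MORPH_CLOSE,np.ones((5,5)))
    n,l,ss,c=cv2.connectedComponentsWithStats(M);k=1+ss[1:,4].argmax()
    cc=max(cv2.findContours((l==k).astype(np.uint8),0,1)[0],key=cv2.contourArea)[:,0]+[282,140]
    P=onz(T,cc,.018);r=cv2.minAreaRect((P[:,:2]*1000).astype(np.float32));print("modules rect",r,"expect 96x171")
# white rockers in scene -> z .0245
g=s.min(2);print("plate px",s[290,165],s[285,160],t[172,321],t[165,310],t[150,300])
# dock dark in scene
dk=(s.max(2)<60).astype(np.uint8)
pts=[]
for x in range(268,330):
    col=np.nonzero(dk[215:262,x])[0]
    if len(col):pts.append((x,215+col.max()+.5))
pts=np.array(pts);P=onz(S,pts,0.0);r=circ(P,.086);print("dock",r.x,"res",np.abs(r.fun).mean(),np.c_[pts,(r.fun*1000).round(1)][::6])
print(s[190:245:4,290].tolist())
E
```

```text
T brown [282 142   6  12  45] [284.2 148.1]
T brown [295 150  57  44 994] [322.8 172.2]
T kettle brown [192 150  18  19  87] [203.7 155.1]
T kettle brown [182 160  21  20 318] [192.3 169.3]
T kettle brown [195 173  15  27 209] [203.4 189.1]
T kettle brown [178 178  11  13  61] [182.7 184.6]
T kettle brown [184 190  10  13  97] [188.2 195.6]
T kettle brown [193 204  14   6  67] [199.8 206.9]
S brown [275 160  35  30 955] [291.9 174.2]
modules rect ((589.1324462890625, -201.65936279296875), (117.85618591308594, 189.2601776123047), 21.571086883544922) expect 96x171
plate px [196 201 189] [195 201 188] [126 130 128] [75 74 69] [124 128 124]
dock [0.57261827 0.21817119] res 0.0076959882206839 [[ 2.700e+02  2.415e+02 -2.100e+00]
 [ 2.760e+02  2.505e+02 -1.000e-01]
 [ 2.820e+02  2.545e+02  7.000e-01]
 [ 2.880e+02  2.575e+02  3.300e+00]
 [ 2.940e+02  2.585e+02  2.000e+00]
 [ 3.000e+02  2.575e+02 -4.200e+00]
 [ 3.060e+02  2.535e+02 -1.850e+01]
 [ 3.120e+02  2.565e+02 -1.500e+00]
 [ 3.180e+02  2.545e+02  7.000e-01]
 [ 3.240e+02  2.485e+02 -1.000e-01]]
[[71, 69, 64], [133, 127, 117], [88, 85, 78], [93, 90, 82], [93, 89, 83], [94, 91, 84], [94, 91, 84], [92, 89, 81], [90, 86, 80], [90, 87, 80], [87, 84, 77], [87, 83, 77], [85, 81, 75], [82, 79, 73]]
```

```bash
python3 - <<'E'
from h import *
d=pickle.load(open("d0.pkl","rb"));T,S=d["top"],d["scene"]
s=S["img"].astype(int);t=T["img"].astype(int)
dk=(s.max(2)<60)
pts=[(x,215+np.nonzero(dk[215:262,x])[0].max()+.5) for x in list(range(271,294))+list(range(315,326))]
r=circ(onz(S,np.array(pts),0.),.086);print("dock",r.x,np.abs(r.fun).mean())
sw=onz(T,[[188.2,195.6]],.195)[0];v=r.x-sw[:2];print("switch top",sw,"dist",np.linalg.norm(v),"yaw",np.degrees(np.arctan2(v[1],v[0])))
print("switch in scene at",proj(S,[sw]),"mouth ctr",proj(S,[[*r.x,.193]]),proj(T,[[*r.x,.193]]))
# spout tip in top crop (190,45)->px
print("spout dir",onz(T,[[155+190/4,135+52/4]],.18)[0])
# wide rocker in top: bright comp inside plate
m=(t.min(2)>105).astype(np.uint8)
b=np.zeros_like(m);b[150:195,297:352]=m[150:195,297:352]
n,l,ss,c=cv2.connectedComponentsWithStats(b,connectivity=4)
for k in range(1,n):
    if 30<ss[k,4]<400:
        cc=max(cv2.findContours((l==k).astype(np.uint8),0,1)[0],key=cv2.contourArea)[:,0]
        q=cv2.minAreaRect((onz(T,cc,.0245)[:,:2]*1000).astype(np.float32));print(ss[k],c[k].round(1),[np.round(z,1) for z in q],onz(T,[c[k]],.0245)[0].round(4))
for nm,px in (("mug",[420,228]),("jar",[417,357]),("soap",[361,205])):print(nm,onz(T,[np.array(px)/1.5625],.0 if nm!="jar" else .09)[0].round(3))
from station import status
o=status.get_obs();print(cv2.Rodrigues(np.array(o["tool_rot"]))[0].round(4),o["tool_pos"])
E
```

```text
dock [0.57428576 0.21761948] 0.0009182117923306901
switch top [0.48864629 0.2374115  0.195     ] dist 0.08789677527342053 yaw -13.013073875662785
switch in scene at [[292.24936278 168.75066242]] mouth ctr [[303.88373044 185.55615663]] [[194.80548474 168.50628195]]
spout dir [0.6438089  0.19512892 0.18      ]
[333 159  10  16  62] [337.5 166.3] [array([ 615.2, -259.5]), array([58.4, 12.9]), np.float64(23.3)] [ 0.614  -0.2593  0.0245]
[314 163  18  19 200] [322.4 172.1] [array([ 594.7, -205.5]), array([59.4, 42.9]), np.float64(21.9)] [ 0.5943 -0.205   0.0245]
[302 171  11  16  72] [307.2 178.3] [array([ 573.7, -151.3]), array([57.9, 15.2]), np.float64(22.1)] [ 0.5732 -0.1512  0.0245]
[297 177   8  18  31] [300.4 186.1] [array([ 547.9, -125.7]), array([64.1,  5.7]), np.float64(21.5)] [ 0.5462 -0.1264  0.0245]
[297 183   5  12  34] [298.3 190.2] [array([ 537.8, -121.2]), array([13.8, 38.6]), np.float64(87.8)] [ 0.5318 -0.1186  0.0245]
mug [ 0.699 -0.022  0.   ]
jar [ 0.395 -0.005  0.09 ]
soap [0.757 0.111 0.   ]
[[-9.370e-01  3.493e-01 -9.000e-04]
 [ 3.493e-01  9.370e-01 -1.600e-03]
 [ 2.000e-04 -1.800e-03 -1.000e+00]] [0.2180072  0.58514369 0.23018243]
```

Measured so far:
- **Kettle:** axis at (0.574, 0.218), yaw −13°. The switch is at (0.488, 0.237), which is 88 mm from the axis against the 90 mm expected.
- **Wide rocker:** centre at (0.594, −0.205), 59 × 43 mm.

Moving: close the fingers, rise, then go out over the lid.

```bash
python3 -m jog '[[0,0,0,0,0,-1,-1],[0,0,0,0,0,-1,-1],[0,0,0,-1,0,-1,-1],[0,0,0,-1,0,-1,-1],[0,0,0,-1,0,0,-1]]' 20; python3 -m jog '[[0,0,0,-1,0,0,-1],[0,0,0,-1,0,0,-1],[0,0,0,-1,0,0,-1],[0,0,0,-1,0,0,-1],[0,0,0,-1,0,0,-1]]'; python3 -m jog '[[0,0,0,-1,0,0,-1],[0,0,0,-1,0,0,-1],[0,0,0,-1,0,0,-1],[0,0,0,-1,-1,0,-1],[0,0,0,-1,-1,0,-1]]'; python3 -m jog '[[0,0,0,-1,-1,0,-1],[0,0,0,-0.2,-1,0,-1],[0,0,0,0,-1,0,-1],[0,0,0,0,-1,0,-1],[0,0,0,0,-0.5,0,-1]]'
```

```text
t: 0.72
tool_pos: [0.3039, 0.5546, 0.3548]
tool_rot: [0.557, 3.09, 0.008]
contact_force: [-0.7, 1.3, 0.0]
opening: -0.0002
grip_force: 0.0
t: 1.35
tool_pos: [0.4439, 0.5012, 0.3505]
tool_rot: [-0.557, -3.091, 0.002]
contact_force: [0.1, 0.4, 1.4]
opening: 0.0001
grip_force: 0.0
t: 1.98
tool_pos: [0.5637, 0.3921, 0.3505]
tool_rot: [-0.557, -3.091, 0.001]
contact_force: [-0.2, -0.4, -0.6]
opening: -0.0001
grip_force: 0.0
t: 2.6
tool_pos: [0.5493, 0.2529, 0.3513]
tool_rot: [0.559, 3.091, 0.0]
contact_force: [0.3, 0.8, 0.6]
opening: -0.0
grip_force: 0.0
```

```bash
python3 -m jog '[[0,0,0,0,0,0,-1],[0,0,0,0,0,0,-1]]'; python3 - <<'E'
from h import *
from station import viewer
w=viewer.get_image("wrist");s=viewer.get_image("scene")
pickle.dump((w,s),open("d1.pkl","wb"))
P=[[.574,.218,.193],[.487,.238,.195]];print(proj(w,P))
a=w["img"][...,::-1];b=cv2.resize(s["img"][...,::-1][120:270,210:350],None,fx=2.56,fy=2.56)
cv2.imwrite("pics/w1.png",np.hstack([cv2.resize(a,(420,315)),cv2.resize(b,(380,315))]))
E
```

```text
t: 2.85
tool_pos: [0.5496, 0.2547, 0.3511]
tool_rot: [-0.557, -3.092, -0.0]
contact_force: [-1.4, 1.0, -0.8]
opening: -0.0001
grip_force: 0.0
[[227.46781849 208.60250444]
 [213.53220902 128.12640301]]
```

View pics/w1.png

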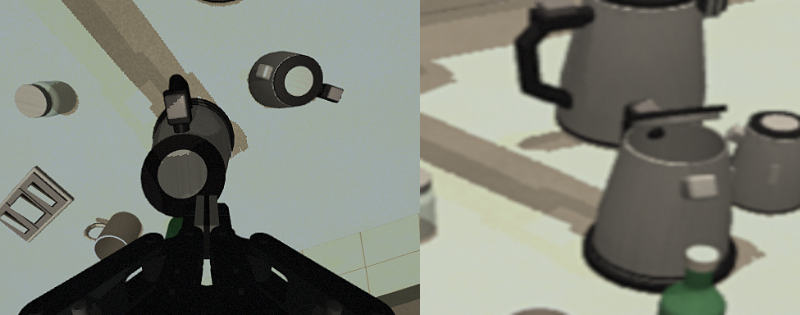

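The wrist view shows the lid, the handle and the switch at about (217,126) full-resolution, where (213,128) was predicted. The estimate holds, so I'll move over the spout half of the lid and press down.

```bash
python3 -m jog '[[0,0,0,-1,-0.4,0,-1],[0,0,0,-1,-0.36,0,-1],[0,0,0,-0.07,0,0.6,-1],[0,0,0,0,0,0.6,-1],[0,0,0,0,0,0.5,-1]]'; python3 -m jog '[[0,0,0,0,0,0.4,-1],[0,0,0,0,0,0.4,-1],[0,0,0,0,0,0.4,-1],[0,0,0,0,0,0.4,-1],[0,0,0,0,0,0.3,-1]]';python3 -m jog '[[0,0,0,0,0,0.3,-1],[0,0,0,0,0,0.2,-1],[0,0,0,0,0,0.2,-1],[0,0,0,0,0,0.2,-1],[0,0,0,0,0,0,-1]]'
```

```text
t: 3.58
tool_pos: [0.5985, 0.2118, 0.2979]
tool_rot: [-0.555, -3.09, 0.001]
contact_force: [0.4, -0.3, -0.5]
opening: -0.0
grip_force: 0.0
t: 4.2
tool_pos: [0.5996, 0.211, 0.2427]
tool_rot: [-0.558, -3.092, -0.0]
contact_force: [-0.3, -0.3, -0.3]
opening: -0.0
grip_force: 0.4
t: 4.82
tool_pos: [0.5992, 0.211, 0.2155]
tool_rot: [-0.557, -3.09, 0.001]
contact_force: [0.8, 0.2, 0.8]
opening: -0.0002
grip_force: 0.0
```

```bash
python3 -m jog '[[0,0,0,0,0,0.2,-1],[0,0,0,0,0,0.2,-1],[0,0,0,0,0,0.1,-1],[0,0,0,0,0,0,-1]]';python3 -m jog '[[0,0,0,0,0,0.1,-1],[0,0,0,0,0,0,-1]]'
```

```text
t: 5.32
tool_pos: [0.5995, 0.2111, 0.202]
tool_rot: [-0.557, -3.092, 0.0]
contact_force: [-1.8, -0.8, 4.4]
opening: 0.0001
grip_force: 2.1
t: 5.58
tool_pos: [0.5997, 0.2112, 0.2018]
tool_rot: [0.557, 3.091, 0.0]
contact_force: [-7.1, -1.5, 13.7]
opening: -0.0002
grip_force: 6.6
```

The lid bottomed out at z = 0.202, its shut height. I'll lift off and travel toward the plate.

```bash
python3 -m jog '[[0,0,0,0,0,-1,-1],[0,0,0,0,0,-1,-1],[0,0,0,0,0,-1,-1],[0,0,0,0,0,-1,-1],[0,0,0,-0.3,-1,0,-1]]'; for i in 1 2; do python3 -m jog '[[0,0,0,-0.33,-1,0,-1],[0,0,0,-0.33,-1,0,-1],[0,0,0,-0.33,-1,0,-1],[0,0,0,-0.33,-1,0,-1],[0,0,0,-0.33,-1,0,-1]]'; done; python3 -m jog '[[0,0,0,-0.3,-1,0,-1],[0,0,0,-0.3,-1,0,-1],[0,0,-1,0,0,0,-1],[0,0,-1,0,0,0,-1],[0,0,-1,0,0,0,-1]]'; python3 -m jog '[[0,0,-1,0,0,0,-1],[0,0,-1,0,0,0,-1],[0,0,-1,0,0,0,-1],[0,0,-1,0,0,0,-1],[0,0,-1,0,0,0,-1]]';  python3 -m jog '[[0,0,-0.44,0,0,0,-1],[0,0,0,0,0,0,-1]]'
python3 - <<'E'
from h import *
from station import viewer
w=viewer.get_image("wrist");s=viewer.get_image("scene");t=viewer.get_image("top")
pickle.dump((w,s,t),open("d2.pkl","wb"))
c=np.array([.594,-.205]);a=np.radians(21.8);e=np.array([np.cos(a),np.sin(a)])
p=proj(w,[[*c,.0245],[*(c-.02*e),.0273]]);print(p.round(1))
im=w["img"][...,::-1].copy();x,y=p[0].astype(int)
for q in p: cv2.circle(im,tuple(q.astype(int)),1,(0,0,255),-1)
A=im[max(0,y-60):y+60,max(0,x-80):x+80]
b=s["img"][...,::-1][120:270,230:370]
cv2.imwrite("pics/w2.png",np.hstack([cv2.resize(A,(440,330)),cv2.resize(b,(350,330))]))
E
```

```text
t: 6.2
tool_pos: [0.5985, 0.1811, 0.3215]
tool_rot: [0.552, 3.088, 0.004]
contact_force: [0.6, -1.1, -0.9]
opening: 0.0004
grip_force: 0.0
t: 6.82
tool_pos: [0.5912, 0.021, 0.3175]
tool_rot: [-0.557, -3.091, -0.0]
contact_force: [0.7, -0.1, 0.4]
opening: 0.0002
grip_force: 0.0
t: 7.45
tool_pos: [0.5852, -0.1368, 0.3175]
tool_rot: [-0.557, -3.091, -0.0]
contact_force: [0.5, 0.2, 0.2]
opening: 0.0001
grip_force: 0.0
t: 8.07
tool_pos: [0.5813, -0.1985, 0.3174]
tool_rot: [-0.145, -3.137, -0.001]
contact_force: [0.5, 0.1, -0.2]
opening: 0.0001
grip_force: 0.0
t: 8.7
tool_pos: [0.5813, -0.1983, 0.3174]
tool_rot: [0.538, -3.094, -0.001]
contact_force: [0.0, 0.0, 0.3]
opening: -0.0002
grip_force: 0.0
t: 8.95
tool_pos: [0.5813, -0.1983, 0.3175]
tool_rot: [0.592, -3.085, -0.001]
contact_force: [0.4, 0.5, -0.2]
opening: -0.0001
grip_force: 0.0
[[243.  159. ]
 [242.8 146.3]]
```

View pics/w2.png

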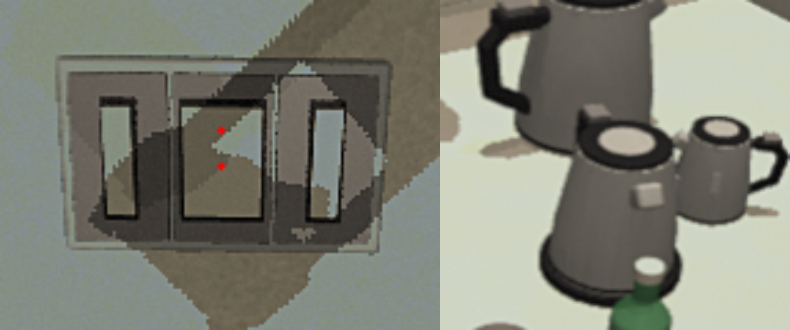

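The lid is shut, and the marks sit on the wide rocker at its centre and on its robot-side half. Its robot-side (−x) half is the raised one. Now descend and press.

```bash
python3 -m jog '[[0,0,0,0.36,-0.35,0.9,-1],[0,0,0,0,0,1,-1],[0,0,0,0,0,1,-1],[0,0,0,0,0,1,-1],[0,0,0,0,0,1,-1]]'; python3 -m jog '[[0,0,0,0,0,1,-1],[0,0,0,0,0,1,-1],[0,0,0,0,0,1,-1],[0,0,0,0,0,0.8,-1],[0,0,0,0,0,0.4,-1]]'; python3 -m jog '[[0,0,0,0,0,0.1,-1],[0,0,0,0,0,0.1,-1],[0,0,0,0,0,0,-1]]'
```

```text
t: 9.72
tool_pos: [0.5753, -0.2121, 0.1703]
tool_rot: [-0.592, 3.085, -0.0]
contact_force: [-0.6, -1.0, -0.5]
opening: 0.0002
grip_force: 0.0
t: 10.35
tool_pos: [0.5744, -0.2117, 0.0435]
tool_rot: [0.592, -3.083, -0.002]
contact_force: [0.6, -0.5, -0.9]
opening: 0.0002
grip_force: 0.0
t: 10.72
tool_pos: [0.5758, -0.2124, 0.0402]
tool_rot: [-0.593, 3.084, -0.001]
contact_force: [-0.3, -0.2, 0.6]
opening: 0.0001
grip_force: 0.0
```

```bash
python3 -m jog '[[0,0,0,0,0,0.15,-1],[0,0,0,0,0,0.15,-1],[0,0,0,0,0,0.12,-1],[0,0,0,0,0,0.1,-1],[0,0,0,0,0,0,-1]]'; python3 -m jog '[[0,0,0,0,0,0.08,-1],[0,0,0,0,0,0.04,-1],[0,0,0,0,0,0,-1]]'
```

```text
t: 11.35
tool_pos: [0.5752, -0.2122, 0.0235]
tool_rot: [0.593, -3.085, -0.0]
contact_force: [-0.3, -0.4, 1.0]
opening: 0.0001
grip_force: 0.5
t: 11.72
tool_pos: [0.5754, -0.2123, 0.0225]
tool_rot: [0.593, -3.084, -0.0]
contact_force: [-8.3, 1.3, 14.9]
opening: -0.0001
grip_force: 7.9
```

```bash
python3 -m jog '[[0,0,0,0,0,0.04,-1],[0,0,0,0,0,0,-1]]'; python3 -m jog '[[0,0,0,0,0,-1,-1],[0,0,0,0,0,-1,-1],[0,0,0,0,0,-1,-1],[0,0,0,0,0,-1,-1],[0,0,0,0,0,-1,-1]]'; python3 -m jog '[[0,0,0,0,0,-1,-1],[0,0,0,0,0,-1,-1],[0,0,0,0,0,-1,-1],[0,0,0,0,0,-1,-1],[0,0,0,0,0,0,-1]]'
python3 - <<'E'
from h import *
from station import viewer
w=viewer.get_image("wrist");s=viewer.get_image("scene");t=viewer.get_image("top")
pickle.dump((w,s,t),open("d3.pkl","wb"))
x,y=proj(w,[[.594,-.205,.0245]])[0].astype(int)
A=w["img"][...,::-1][max(0,y-60):y+60,max(0,x-80):x+80]
f=lambda i:cv2.resize(i,(400,300),interpolation=cv2.INTER_CUBIC)
s0=pickle.load(open("d0.pkl","rb"))["scene"]["img"]
c=lambda i:f(i[...,::-1][255:330,115:215])
cv2.imwrite("pics/w3.png",np.vstack([np.hstack([f(A),c(s["img"])]),np.hstack([c(s0),f(t["img"][...,::-1][140:200,282:362])])]))
E
```

```text
t: 11.98
tool_pos: [0.5755, -0.2124, 0.0224]
tool_rot: [0.593, -3.084, -0.001]
contact_force: [-11.8, 4.0, 20.5]
opening: 0.0
grip_force: 10.9
t: 12.6
tool_pos: [0.5755, -0.2119, 0.1695]
tool_rot: [-0.593, 3.084, 0.0]
contact_force: [0.2, 0.1, 0.2]
opening: 0.0001
grip_force: 0.0
t: 13.22
tool_pos: [0.5768, -0.2126, 0.2921]
tool_rot: [-0.592, 3.08, -0.006]
contact_force: [-0.2, -0.1, -0.5]
opening: -0.0001
grip_force: 0.0
```

View pics/w3.png

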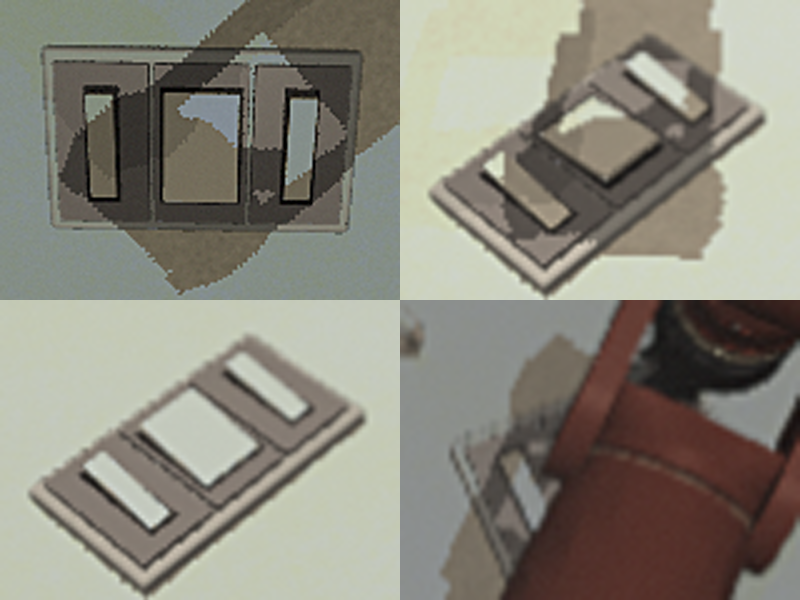

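The wide rocker is now on: its far (+x) end stands raised in the scene view, at crop pixels about (630,165). Both narrow rockers are unchanged. Next, the kettle switch.

```bash
for i in 1 2 3; do python3 -m jog '[[0,0,0,-0.19,1,0,-1],[0,0,0,-0.19,1,0,-1],[0,0,0,-0.19,1,0,-1],[0,0,0,-0.19,1,0,-1],[0,0,0,-0.19,1,0,-1]]'; done; python3 -m jog '[[0,0,1,0,0,0,-1],[0,0,1,0,0,0,-1],[0,0,1,0,0,0,-1],[0,0,1,0,0,0,-1],[0,0,1,0,0,0,-1]]'; python3 -m jog '[[0,0,1,0,0,0,-1],[0,0,1,0,0,0,-1],[0,0,0,0,0,0,-1]]'
python3 - <<'E'
from h import *
from station import viewer,status
w=viewer.get_image("wrist");s=viewer.get_image("scene");t=viewer.get_image("top")
pickle.dump((w,s,t),open("d4.pkl","wb"))
p=proj(w,[[.487,.238,.195],[.574,.218,.202]]);print(p.round(1))
o=status.get_obs();print(cv2.Rodrigues(np.array(o["tool_rot"]))[0][:,0])
im=w["img"][...,::-1].copy()
for q in p: cv2.circle(im,tuple(q.astype(int)),1,(0,0,255),-1)
cv2.imwrite("pics/w4.png",cv2.resize(im,(800,600)))
E
```

```text
t: 14.0
tool_pos: [0.5451, -0.0611, 0.2864]
tool_rot: [0.592, -3.082, -0.003]
contact_force: [-0.2, 0.9, 0.4]
opening: -0.0002
grip_force: 0.0
t: 14.62
tool_pos: [0.516, 0.0886, 0.2865]
tool_rot: [0.592, -3.082, -0.001]
contact_force: [0.4, 0.2, -0.3]
opening: -0.0
grip_force: 0.0
t: 15.25
tool_pos: [0.4869, 0.2383, 0.2864]
tool_rot: [0.592, -3.082, 0.0]
contact_force: [0.5, -0.1, 0.2]
opening: -0.0002
grip_force: 0.0
t: 15.88
tool_pos: [0.4871, 0.2373, 0.2864]
tool_rot: [-0.093, -3.137, 0.002]
contact_force: [0.6, 0.2, -0.7]
opening: -0.0002
grip_force: 0.0
t: 16.25
tool_pos: [0.4872, 0.2373, 0.2867]
tool_rot: [-0.36, -3.118, 0.002]
contact_force: [-0.9, 0.0, -0.4]
opening: 0.0001
grip_force: 0.0
[[251.2 198.4]
 [251.7 290.4]]
[-0.97365003  0.22804315  0.00139361]
```

View pics/w4.png

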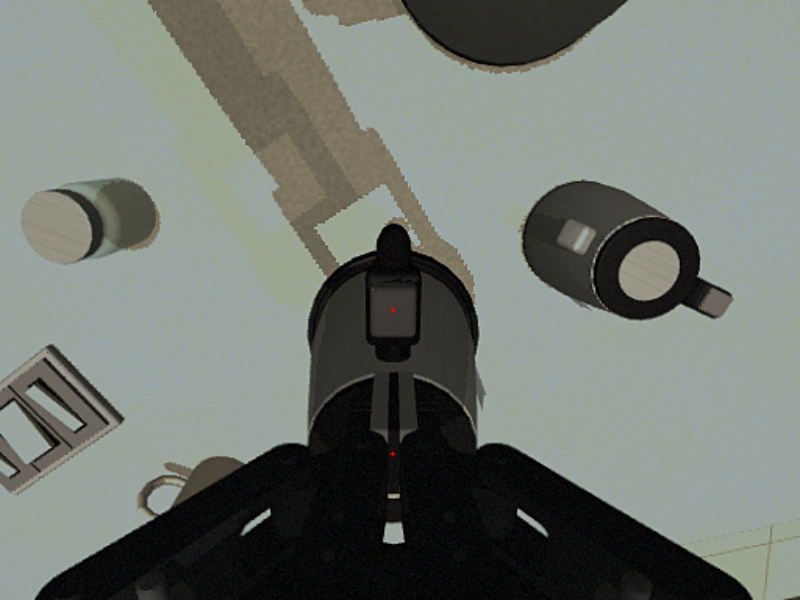

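The mark sits in the middle of the thumb switch, at (393,309) in the enlarged wrist view. Pressing straight down.

```bash
python3 -m jog '[[0,0,0,0,0,1,-1],[0,0,0,0,0,1,-1],[0,0,0,0,0,0.6,-1],[0,0,0,0,0,0.2,-1],[0,0,0,0,0,0,-1]]'; python3 -m jog '[[0,0,0,0,0,0.1,-1],[0,0,0,0,0,0.1,-1],[0,0,0,0,0,0.1,-1],[0,0,0,0,0,0.06,-1],[0,0,0,0,0,0,-1]]';
```

```text
t: 17.02
tool_pos: [0.4881, 0.2376, 0.2053]
tool_rot: [0.362, 3.12, 0.0]
contact_force: [1.2, 0.3, 0.5]
opening: -0.0001
grip_force: 0.0
t: 17.65
tool_pos: [0.4879, 0.2375, 0.1941]
tool_rot: [0.362, 3.121, 0.0]
contact_force: [-0.5, -0.7, 0.9]
opening: -0.0001
grip_force: 0.2
```

```bash
python3 -m jog '[[0,0,0,0,0,0.07,-1],[0,0,0,0,0,0.06,-1],[0,0,0,0,0,0.05,-1],[0,0,0,0,0,0,-1]]'; python3 -m jog '[[0,0,0,0,0,0.03,-1],[0,0,0,0,0,0,-1]]'
```

```text
t: 18.15
tool_pos: [0.488, 0.2375, 0.189]
tool_rot: [0.362, 3.12, 0.0]
contact_force: [-0.8, -0.2, 4.1]
opening: 0.0
grip_force: 1.8
t: 18.4
tool_pos: [0.488, 0.2375, 0.189]
tool_rot: [0.362, 3.12, 0.0]
contact_force: [-2.8, -1.3, 7.6]
opening: 0.0003
grip_force: 3.6
```

```bash
python3 -m jog '[[0,0,0,0,0,0.03,-1],[0,0,0,0,0,0.02,-1],[0,0,0,0,0,0,-1]]'; python3 -m jog '[[0,0,0,0,0,-0.5,-1],[0,0,0,0,0,-1,-1],[0,0,0,0,0,-1,-1],[0,0,0,0,0,-1,-1],[0,0,0,0,0,-1,-1]]';python3 -m jog '[[0,0,0,0,0,-1,-1],[0,0,0,0,0,-1,-1],[0,0,0,0,0,0,-1],[0,0,0,0,0,0,-1]]'
python3 - <<'E'
from h import *
from station import viewer
s=viewer.get_image("scene");s2=pickle.load(open("d4.pkl","rb"))[1]
f=lambda i,b:cv2.resize(i["img"][...,::-1][b[1]:b[1]+b[3],b[0]:b[0]+b[2]],(400,300),interpolation=cv2.INTER_CUBIC)
k=(265,150,80,60)
cv2.imwrite("pics/w5.png",np.vstack([np.hstack([f(s2,k),f(s,k)]),np.hstack([f(s,(115,255,100,75)),f(s,(100,80,300,225))])]))
E
```

```text
t: 18.77
tool_pos: [0.488, 0.2376, 0.1889]
tool_rot: [0.362, 3.12, 0.0]
contact_force: [-7.4, -3.0, 13.0]
opening: -0.0001
grip_force: 6.4
t: 19.4
tool_pos: [0.4879, 0.2375, 0.3221]
tool_rot: [0.362, 3.12, 0.0]
contact_force: [0.7, 0.5, 1.1]
opening: 0.0002
grip_force: 0.0
t: 19.9
tool_pos: [0.4877, 0.2374, 0.38]
tool_rot: [-0.362, -3.119, 0.001]
contact_force: [-0.2, 0.1, -0.7]
opening: 0.0001
grip_force: 0.0
```

View pics/w5.png

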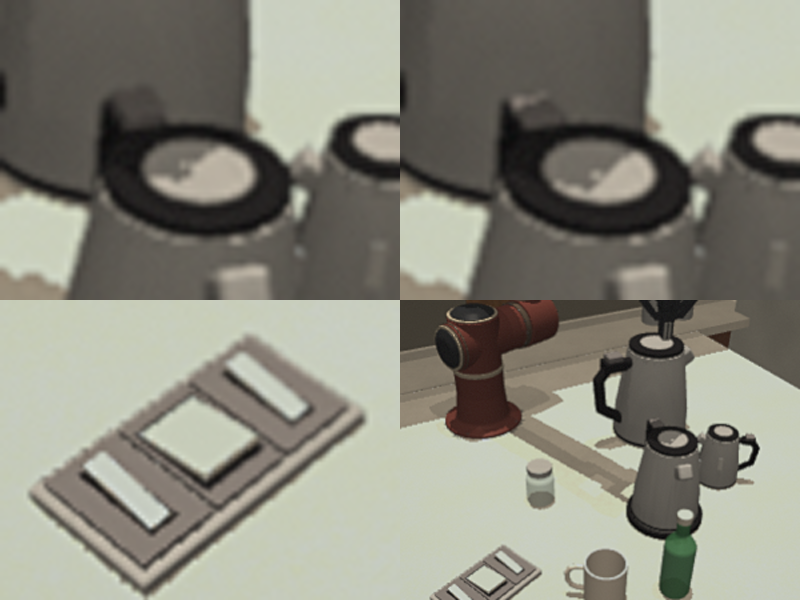

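The switch is down (its top sits lower than before), the lid is shut, the wide rocker is on and the narrow ones are off. Nothing else has moved, and the arm is clear.

```bash
python3 -c "
from station import finish_job
print(finish_job())"
```

```text
the job is handed in; nothing more can be done
None
```

I pressed the lid shut, switched on the wide rocker, then pressed the thumb switch fully down, in that order; both narrow rockers stayed off, nothing else was moved, and the job was handed in at about 20 s with the arm clear.

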